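# Isolate the bench switch box, hang its lift-off door and shut it

## Task

Make the bench's switch box safe and close it up. First throw the wide lever of its three-pole isolator down until it snaps over to off, leaving the slim lever beside it up. Then hang the loose steel door on the box's two hinge pins and swing it shut, without disturbing the oil can, the dropper bottle or the tape measure.

Things in the scene. Friction and masses are not known exactly. Their poses are not given: they have to be found in the camera images.
- switch_box: Grey steel box fixed on the bench, 160 wide (y), 70 deep (x), 205 high, open at the front. Origin: centre of its underside; -x points out of the open front, z up. The rim of the opening is the plane x = -35 mm. Its front is turned 10 to 30 degrees clockwise (from above) from world -x. On its left (+y) side two upright hinge pins stand on one axis at x = -35, y = +92 mm.
- isolator: The three-pole switch inside the box, front 60 wide, that carries the wide lever; it sits 36 mm left or right of the box's middle. Origin: on the lever's pivot axis, 18 mm behind the rim plane, 140 mm above the bench; axes as the box's.
- breaker: The single-pole switch beside it, 34 wide, that carries the slim lever, on the other side of the middle; origin and axes likewise. Below both is a row of terminals.
- wide_lever (a joint): Angle of the wide lever (rad): 0 = up (on, its start), 0.61 = level, 1.22 = fully down (off). It is 56 mm long from the pivot and leans 35 degrees up or down at its ends. An over-centre spring holds it at either end: about 5 N near the tip starts it, the force falls to nothing at level, beyond which it snaps over by itself.
- wide_lever_tip (a point): Middle of the wide lever's outer end: a black paddle 34 wide, 22 long, 12 thick on a 16 mm wide shank. It stands 28 mm out of the rim plane at both ends of its travel, 38 mm when level.
- slim_lever (a joint): Angle of the slim lever (rad), same length, motion and spring: 0 = up (its start), 1.22 = down. It stays up.
- slim_lever_tip (a point): Middle of the slim lever's outer end: a black dolly 12 wide, 11 thick, 72 mm beside the wide lever.
- pin_low (a point): Foot of the lower hinge pin, in the middle of its round shoulder (19 across), 50 mm above the bench. Each pin is of steel, 8 in diameter, 27 long, the last 8 mm tapered.
- pin_high (a point): Foot of the upper hinge pin, 90 mm straight above the lower; same size. As they are in line, the lower knuckle cannot come down past the upper pin: the door is brought in sideways, with its knuckles just above the pin tips, and then lowered.
- door: Loose door: grey steel tray 160 wide (y), 187 high (z), 42 deep (x), walls 2.5, about 0.35 kg; outer face to -x, open side to +x with a 14 mm lip round it. Origin: centre of its underside. It starts upright on its lower edge left of the box, open side to the robot. Hung and shut its axes match the box's, with the origin at x -56, y 0, z 14 mm in the box's frame; it opens clockwise (from above).
- door_top (a point): Middle of the door's upper edge (x 0, y 0, z 187 mm in its frame); grip it here from above across its 42 mm. Hang it well open: within about 45 degrees of shut its lower wall lands on the levers, and too far open it meets the fixed green toolbox behind (170 high, y -0.08 to 0.48 m, front at x = 0.49 m at its right end, 0.52 at its left). Hung, it clears the bench by 14 mm.
- knuckle_low (a point): Centre of the lower mouth of the door's lower knuckle, an upright steel tube 18 outside, 11 bore, 22 long, off the door's left (+y) edge: x +21, y +92, z +36 mm in the door's frame. Hung, this point lies on pin_low.
- knuckle_high (a point): The same for the upper knuckle, 90 mm above; hung, it lies on pin_high.
- oil_can: Bystander: red squeeze oiler 66 across, 170 high, upright at the right of the box. Origin: centre of its underside.
- dropper_bottle: Bystander: small brown dropper bottle 33 across, 102 high, upright between door and box. Origin: centre of its underside.
- tape_measure: Bystander: yellow pocket tape measure 32 x 75, 67 high, beside the dropper bottle, one of them nearer the robot. Origin: centre of its underside.

How it is judged:
By the outcome, as a careful person would: the job done as asked, in the order asked, and still so for the second after the job is handed in, with the robot touching nothing.
It also fails if it takes over 72 s, if anything falls off the work surface, if the arm or the gripper's body presses on something with over 40 N, if the wrist force passes 120 N, or if a joint passes its speed limit or range.

## Robot

A 6-joint arm with a two-finger parallel gripper is mounted at the origin on a cart in front of the work surface, level with it; the furniture and walls round the work are solid. World frame = base frame: x ahead of the robot, y to its left, z up, the work surface at z = 0. Lengths are in m, angles in degrees, forces in N, time in s.
With the tool pointing down it reaches from about 0.4 to 0.825 m from the base axis. Payload 7 kg.
Tool frame: the origin (TCP) lies at the very end of the fingers, on their centre line; the grasp point (between the pads) lies 19 mm behind it; z points along the fingers, y is the line along which they close (so a half turn about z gives the same grasp; the last joint's range is limited). The gripper opens to 88 mm and grips with 3 to 60 N. Pads are 19 mm wide; open, the fingers measure 130 mm over their backs; the gripper's body (78 mm by 193 mm) begins 47 mm behind the grasp point.
Start: joints at [-58.608, 20.546, 0.682, 0, -70.136, -16.507], TCP at [0.173, -0.652, 0.227] pointing down, gripper open.
Joint ranges: [-176.03, 176.03], [-82.01, 121.73], [-58.28, 71.71], [-173.87, 95.51], [-174.79, -0.11], [-173.66, 173.66]. Speed limits (degrees/s): [136.94, 136.94, 172.46, 180, 180, 180].

## Interface

Orientations are given as [roll, pitch, yaw] about the fixed x, y, z axes, in that order (R = Rz(yaw) Ry(pitch) Rx(roll)).
In Python, from plant import get_obs, snapshot, camera_params, close_job, boxes_of, cut_out, landmark_of gives the robot as it stands.
- The arm moves only by the shell command python3 -m inch 'ROWS' [OPENING]. ROWS is text: rows parted by semicolons, each of 6 numbers parted by spaces: the shift along the tool's x, y, z in units of 30 cm (1.0 is 30 cm), then the turn, a rotation vector about the tool's x, y, z in units of pi rad (1.0 is pi rad). A call has 1 to 10 rows; each row is the pose to reach, as a shift and turn from the pose commanded when the call began, along the tool's axes at that moment, turning the shorter way round; what a row does not reach only later rows make up. A row lasts 1/12 s, in which the tool goes at most 41.7 mm and 7.16 degrees, less where a joint would pass 70% of its speed; a pose out of reach is approached as far as the arm can. A call with a number of a shift or a turn outside -1 to 1 is refused whole. A call with a gripper value outside its range is refused whole. OPENING is the closure, from -1 (fully open) to 1 (shut), set as the call begins (- or left out, the last holds). The fingers move at their own pace and stop on an object; the grip force is fixed at half the most. Time passes only in rows, so rows that repeat a pose let the fingers close. It gives the time, the measured TCP pose, the force, the opening and the grip force at its end, in the units of the state.
- get_obs(): the state, without advancing time (a new reading comes with each control period).
- snapshot(name): name is "scene" or "top"; returns the picture (384x512x3 uint8, red, green, blue); there is no depth.
- camera_params(name): a dict with "mtx" (3x3 intrinsics, pixels), "rvec" (rotation vector, rad) and "tvec" (3), from world to camera coordinates, as OpenCV has them. Camera axes: x right, y down, z forward; pixel columns grow to the right and rows downward; lengths in m; the calibration is good to about 2 mm. A picture is of the moment at which its call begins. camera_params takes no time and is no camera call.
- close_job(): hands the job in; it is judged then, once.
Trained networks look in the newest picture that a camera, given by its name, has taken for a name from the list of things; names that differ only in an ending like _2 or _b are one class to them, and where a whole thing is asked for, a point or a joint stands for the part that bears it (a point fixed in the world has none). Each returns a list of dicts, best first, with "p" (0 to 1); they miss things now and then, are a little off and sometimes report something else, mostly with a low value. They report only what shows in the picture. A call takes as long as a camera call.
- boxes_of(camera, thing): "rect" ([left, top, width, height] in pixels, round what is visible of it).
- cut_out(camera, thing): "pixels" (384x512 bool, what is visible of it) and "rect" ([left, top, width, height] in pixels, round what is visible of it).
- landmark_of(camera, thing): "uv" ([column, row] in pixels: a listed point, or the origin of a listed thing).
The state is a dict: "clock": time; "joint_pos": joint angles; "qvel": joint speeds; "tau": joint torques, N m; "tool_pos": TCP position; "orientation": TCP orientation; "force": force on the tool from outside, world axes, zero at the start; "moment": the same for the moment, N m; "opening": finger opening in m; "gripper_force": force on a finger pad.
Only numpy, scipy, OpenCV 4.12 (cv2) and the standard library are available. Lean on these libraries where they do the work, as an engineer would, in place of code of your own. Each camera call takes 0.05 s, during which the arm holds its last target. There are 200 camera calls.

## Working session

There is one attempt and no reset: what is moved stays moved. The work goes in short steps, Python scripts to look and compute and a shell command to move; the robot and the scene stay as the last step left them, time stands still between calls to the robot, and variables do not carry over. Pictures are saved under pics/ and viewed, at most 10 in all, crops included, and the job is handed in when it is done.

```bash
ls; mkdir -p pics; python3 - <<'E'
from plant import *
import cv2,numpy as np
o=get_obs();print(o)
for c in ("scene","top"):
    im=snapshot(c);cv2.imwrite(f"pics/{c}0.png",im[:,:,::-1])
    p=camera_params(c);R=cv2.Rodrigues(np.array(p['rvec']))[0];print(c,np.array(p['mtx']).tolist(),(-R.T@np.array(p['tvec']).ravel()),R[2])
    for t in "pin_low pin_high wide_lever_tip slim_lever_tip door_top knuckle_low knuckle_high door switch_box isolator breaker oil_can dropper_bottle tape_measure".split():
        l=landmark_of(c,t);print(t,[(np.round(d['uv'],1).tolist(),round(d['p'],2)) for d in l[:3]])
E
```

```text
pics
{'clock': 0.0, 'joint_pos': array([-5.86067385e+01,  2.05907350e+01,  6.31598749e-01, -2.18664780e-02,
       -7.01374208e+01, -1.65064762e+01]), 'qvel': array([-0.04046505,  0.05010266,  0.03762595, -0.00194284, -0.03777993,
       -0.01341353]), 'tau': array([ 1.04900992e-03, -5.82720709e+01,  2.93060321e+01,  6.99753106e+00,
        6.84678686e-03, -1.65378224e-04]), 'tool_pos': array([ 0.17324905, -0.6518444 ,  0.2256086 ]), 'orientation': array([ 1.79901581e+02, -7.72844539e-03, -1.65120655e+02]), 'force': array([ 0.11179164, -0.20230188, -0.98187582]), 'moment': array([ 0.0059123 ,  0.0487244 , -0.02299412]), 'gripper_force': 0.0, 'opening': 0.08796334985294128}
scene [[484.22095944129086, 0.0, 254.99163455213738], [0.0, 484.22095944129086, 191.25201117857043], [0.0, 0.0, 1.0]] [-0.31723156 -0.92419148  1.08571636] [ 0.51748717  0.5912717  -0.61855057]
pin_low [([292.1, 241.3], 0.91)]
pin_high [([294.4, 218.2], 0.78)]
wide_lever_tip [([293.1, 225.6], 0.58), ([313.5, 249.9], 0.55)]
slim_lever_tip [([302.0, 244.0], 0.6), ([293.0, 218.6], 0.53)]
door_top [([186.3, 142.0], 0.6
[... 626 characters left out ...]
98575987]
pin_low [([315.3, 197.0], 0.71), ([341.9, 194.1], 0.35)]
pin_high [([314.4, 190.6], 0.97), ([241.7, 206.9], 0.46)]
wide_lever_tip [([332.1, 201.9], 0.69)]
slim_lever_tip [([316.2, 190.3], 0.64), ([358.0, 213.5], 0.59), ([380.6, 204.0], 0.45)]
door_top [([142.1, 194.4], 0.82)]
knuckle_low [([189.0, 204.5], 0.74), ([160.6, 206.3], 0.26)]
knuckle_high [([183.2, 201.9], 0.89)]
door [([162.0, 207.4], 0.9), ([314.0, 191.8], 0.24)]
switch_box [([340.8, 194.3], 0.96)]
isolator [([338.6, 187.7], 0.67)]
breaker [([362.3, 215.4], 0.75), ([361.7, 197.8], 0.39)]
oil_can [([381.1, 203.3], 0.82)]
dropper_bottle [([239.5, 194.3], 0.64)]
tape_measure [([237.9, 209.4], 0.63), ([358.9, 210.8], 0.49)]
```

```bash
python3 - <<'E'
import cv2
a=cv2.imread('pics/scene0.png')[110:340,110:410];cv2.imwrite('pics/s1.png',cv2.resize(a,None,fx=2.6,fy=2.6,interpolation=cv2.INTER_CUBIC))
a=cv2.imread('pics/top0.png')[100:280,110:410];cv2.imwrite('pics/t1.png',cv2.resize(a,None,fx=2.6,fy=2.6,interpolation=cv2.INTER_CUBIC))
E
```

```text
(no output)
```

View pics/s1.png

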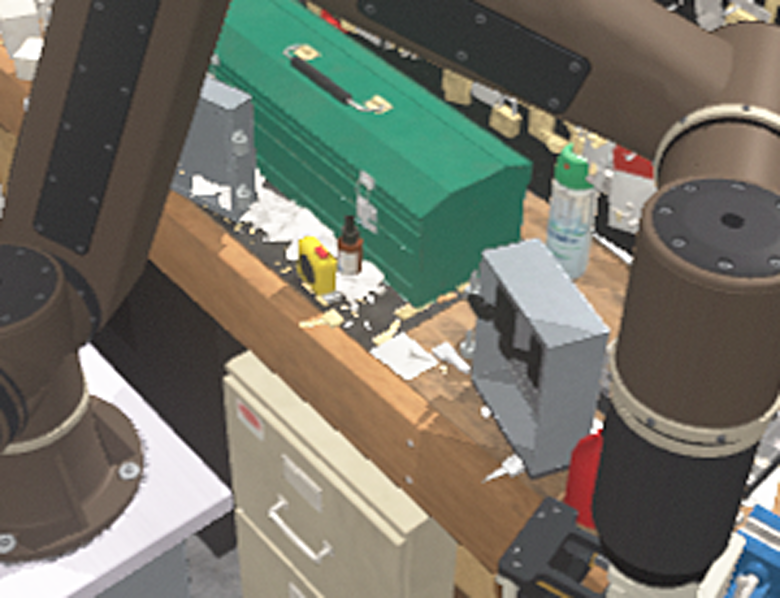

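View pics/t1.png

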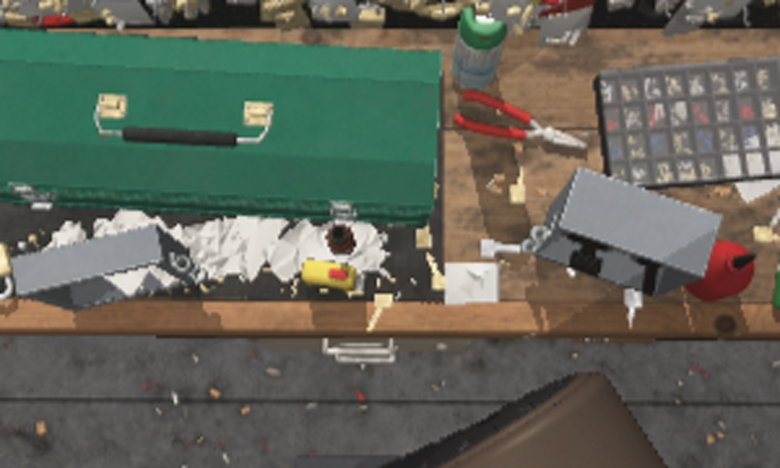

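The views show the box at right, with its pins on the left edge (top px about 316,190). The wide lever is next to the pins (335,200) and the slim one is to the right (360,206). The door is far left with its knuckles on its right end (about 180,202), and the bottle and tape are between door and box.

```bash
cat >H.py <<'E'
from plant import *
import cv2,numpy as np
from scipy.optimize import least_squares
from scipy.spatial.transform import Rotation as Ro
CAM={c:camera_params(c) for c in("scene","top")}
def proj(c,P):
    p=CAM[c];return cv2.projectPoints(np.asarray(P,float).reshape(-1,3),np.array(p['rvec']),np.array(p['tvec']),np.array(p['mtx']),None)[0].reshape(-1,2)
def tf(q,P,z=0):
    c,s=np.cos(q[2]),np.sin(q[2]);P=np.atleast_2d(P)
    return np.c_[q[0]+c*P[:,0]-s*P[:,1],q[1]+s*P[:,0]+c*P[:,1],P[:,2]+(q[3] if len(q)>3 else z)]
BOX={'pin_low':(-.035,.092,.05),'pin_high':(-.035,.092,.14),'switch_box':(0,0,0),'isolator':(-.017,.036,.14),'breaker':(-.017,-.036,.14),
 'wide_lever_tip':(-.063,.036,.172),'slim_lever_tip':(-.063,-.036,.172)}
DOOR={'door_top':(0,0,.187),'knuckle_low':(.021,.092,.036),'knuckle_high':(.021,.092,.126),'door':(0,0,0)}
def meas(names,n=1,cams=("scene","top"),shot=True):
    M=[]
    for _ in range(n):
        for c in cams:
            if shot: snapshot(c)
            for t in names:
                for d in landmark_of(c,t)[:3]: M.append((c,t,np.array(d['uv']),d['p']))
    return M
def fit(M,model,q0,gate=8,verbose=True,extra=()):
    def res(q,M):return np.concatenate([(proj(c,tf(q,model[t]))[0]-uv)*p for c,t,uv,p in M]+[e(q) for e in extra])
    q=np.array(q0,float)
    for g in (4*gate,gate,gate):
        K=[m for m in M if np.linalg.norm(proj(m[0],tf(q,model[m[1]]))[0]-m[2])<g]
        q=least_squares(res,q,args=(K,),loss='soft_l1',f_scale=1.).x
    if verbose:
        for c,t,uv,p in K: print(c,t,np.round(uv-proj(c,tf(q,model[t]))[0],1),round(p,2))
    return q
def boxedges(a,b): # wire of aabb
    P=np.array([[x,y,z] for x in(a[0],b[0]) for y in(a[1],b[1]) for z in(a[2],b[2])]);return P
def silh(q,a,b,c): return cv2.convexHull(proj(c,tf(q,boxedges(a,b))).astype(np.float32))[:,0]
def crop(im,c,x0,y0,w,h,f,name,polys=()):
    a=cv2.resize(im[y0:y0+h,x0:x0+w,::-1],None,fx=f,fy=f,interpolation=cv2.INTER_CUBIC)
    for P,col in polys:
        cv2.polylines(a,[np.int32(((P+.5-[x0,y0])*f-.5).round())],True,col,1)
    cv2.imwrite(name,a)
E
python3 - <<'E'
from H import *
M=meas(list(BOX),2)
q=fit(M,BOX,[.47,-.25,-.35]);print('box',q,np.degrees(q[2]))
Md=meas(list(DOOR),2)
d=fit(Md,DOOR,[.45,.3,np.radians(191)]);print('door',d,np.degrees(d[2]))
for n,z in(('dropper_bottle',0),('tape_measure',0),('oil_can',0)):
    m=meas([n],1);r=fit([x for x in m if x[3]>.5],{n:(0,0,0)},{'dropper_bottle':[.45,.05,0],'tape_measure':[.4,.05,0],'oil_can':[.4,-.35,0]}[n],20);print(n,r[:2])
for c in("scene","top"):
    for t in('switch_box','door'):
        for r in cut_out(c,t)[:1]:
            m=r['pixels'].astype(np.uint8);np.save(f'm_{c}_{t}.npy',m)
            Q,a,b=(q,(-.035,-.08,0),(.035,.08,.205)) if t=='switch_box' else (d,(-.021,-.08,0),(.021,.08,.187))
            h=np.zeros_like(m);cv2.fillConvexPoly(h,np.int32(silh(Q,a,b,c).round()),1);print(c,t,r['p'],'IoU',(m&h).sum()/(m|h).sum())
np.save('q.npy',np.r_[q,d])
E
```

```text
scene pin_low [ 1.6 -3. ] 0.92
scene pin_high [0.6 0.9] 0.86
scene switch_box [-0.9  2.2] 0.62
scene wide_lever_tip [-0.4  1.1] 0.61
scene slim_lever_tip [ 2.8 -1.4] 0.61
top pin_low [2.3 0.8] 0.95
top pin_high [-0.1  3.6] 0.87
top switch_box [-0.1 -3. ] 0.61
top isolator [-0.  -1.3] 0.54
top breaker [-1.   2.3] 0.63
top wide_lever_tip [ 0.1 -1.8] 0.61
top slim_lever_tip [2.  1.9] 0.48
scene pin_low [-0.2 -0.7] 0.93
scene pin_high [-0.3 -1.7] 0.88
scene switch_box [-1.8  0.6] 0.69
scene isolator [ 1.5 -3.3] 0.56
scene breaker [-2.9 -3.3] 0.56
scene wide_lever_tip [0.1 1.3] 0.55
scene slim_lever_tip [ 2.3 -0.2] 0.45
top pin_low [ 1.6 -1.3] 0.57
top pin_high [-1.   1.3] 0.59
top switch_box [-0.4 -1.7] 0.72
top isolator [-1.7  0.8] 0.65
top breaker [0.5 1.1] 0.63
top wide_lever_tip [-0.6 -1.5] 0.67
top slim_lever_tip [1.8 3.1] 0.54
box [ 0.46525123 -0.29546922 -0.34578539] -19.81204336763852
scene door_top [-0.1  0.7] 0.95
scene knuckle_low [ 0.7 -1. ] 0.55
scene knuckle_high [-1.6 -2.3] 0.88
scene door [-1.6 -0.1] 0.55
top door_top [-2.4 -0.8] 0.74
top knuckle_low [-1.   0.5] 0.92
top knuckle_high [ 2.4 -0. ] 0.88
top door [-0.2  0. ] 0.93
scene door_top [-0.4  0.3] 0.75
scene knuckle_low [0.5 1.1] 0.6
scene knuckle_high [ 0.2 -3.8] 0.94
scene door [ 2.1 -0.8] 0.6
top door_top [2.9 0.4] 0.69
top knuckle_low [1.5 1.7] 0.62
top knuckle_high [-0.9 -0.7] 0.68
top door [ 1.5 -0.1] 0.88
door [0.43067527 0.29446846 3.39235273] 194.36749405130138
scene dropper_bottle [ 0.7 -2.2] 0.57
top dropper_bottle [0.2 1. ] 0.64
dropper_bottle [0.46949121 0.02972105]
scene tape_measure [-2.9 -0.1] 0.6
top tape_measure [ 0.8 -1. ] 0.68
tape_measure [0.4297502  0.03446772]
scene oil_can [-0.2 -1.3] 0.78
top oil_can [0.9 0.4] 0.8
oil_can [ 0.43289458 -0.41850709]
scene switch_box 0.95 IoU 0.7925574030087095
scene door 0.68 IoU 0.5208235844642022
top switch_box 0.83 IoU 0.816
top door 0.55 IoU 0.8351841028638223
```

```bash
cat >>H.py <<'E'
def wire(a,b,edges):
    S=[]
    for p0,p1 in edges:
        p0=np.where(np.array(p0)>0,b,a);p1=np.where(np.array(p1)>0,b,a);t=np.linspace(.03,.97,40)[:,None];S.append(p0*(1-t)+p1*t)
    return np.vstack(S)
TOPF=[((0,0,1),(0,1,1)),((1,0,1),(1,1,1)),((0,0,1),(1,0,1)),((0,1,1),(1,1,1))]
def grad(im,s):
    g=cv2.GaussianBlur(im,(0,0),s).astype(np.float32);gx=cv2.Scharr(g[:,:,1],cv2.CV_32F,1,0);gy=cv2.Scharr(g[:,:,1],cv2.CV_32F,0,1)
    return np.minimum(np.hypot(gx,gy),400)
def efit(ims,W,q0,span=(.006,.006,.05)):
    from scipy.optimize import minimize
    q=np.array(q0,float);n=len(q)
    for s in(1.6,.8):
        G={c:grad(ims[c],s) for c in ims}
        def f(u):
            v=0
            for c in ims:
                uv=proj(c,tf(q0+u*sc,W[c])).astype(np.float32);v-=cv2.remap(G[c],uv[:,:1],uv[:,1:],cv2.INTER_LINEAR).mean()
            return v+8*(u**2).sum()
        q0=np.array(q0,float);sc=np.array(span);best=None
        for k in range(12):
            r=minimize(f,((q-q0)/sc)+(0 if k==0 else 1)*np.random.default_rng(k).normal(0,.7,n),method='Nelder-Mead')
            if best is None or r.fun<best.fun: best=r
        q=q0+best.x*sc
    return q,best.fun
E
python3 - <<'E'
from H import *
Q=np.load('q.npy');q,d=Q[:3],Q[3:]
ims={c:cv2.imread(f'pics/{c}0.png')[:,:,::-1].copy() for c in("scene","top")}
Ba,Bb=(-.035,-.08,0),(.035,.08,.205);Da,Db=(-.021,-.08,0),(.021,.08,.187)
rim=[((0,0,0),(0,0,1)),((0,1,0),(0,1,1))]
WB={c:wire(Ba,Bb,TOPF+rim) for c in ims};WB['scene']=wire(Ba,Bb,TOPF+rim+[((0,0,0),(1,0,0)),((1,0,0),(1,0,1))])
WD={'top':wire(Da,Db,TOPF+[((1,0,0),(1,1,0))])}
q2,_=efit(ims,WB,q);d2,_=efit({'top':ims['top']},WD,d)
for c in ims: print(c,efit({c:ims[c]},WB,q)[0])
print(q,q2,np.degrees(q2[2]));print(d,d2,np.degrees(d2[2]));np.save('q2.npy',np.r_[q2,d2])
for n,(a,b,g) in{'b':(q2,Ba,Bb) and (q2,q,0),'d':(d2,d,0)}.items(): pass
def polys(c,Q,lo,hi,col):
    P=[]
    for pl in([[lo[0],lo[1],hi[2]],[lo[0],hi[1],hi[2]],[hi[0],hi[1],hi[2]],[hi[0],lo[1],hi[2]]],[[lo[0],lo[1],lo[2]],[lo[0],hi[1],lo[2]],[lo[0],hi[1],hi[2]],[lo[0],lo[1],hi[2]]]):P.append((proj(c,tf(Q,pl)),col))
    return P
out=[]
for c,w in(('top',(300,170,100,70)),('scene',(270,190,90,110)),('top',(100,175,100,60))):
    pl=polys(c,q2,Ba,Bb,(0,0,255)) if w[0]>200 else polys(c,d2,Da,Db,(0,0,255))
    for t in('pin_low','pin_high'):
        p=proj(c,tf(q2,BOX[t]));pl.append((p+np.array([[0,0],[.2,0]]),(0,255,255)))
        
    for t in('knuckle_low','knuckle_high'):
        p=proj(c,tf(d2,DOOR[t]));pl.append((p+np.array([[0,0],[.2,0]]),(0,255,255)))
    crop(ims[c],c,*w,4,'/tmp/a.png',pl);out.append(cv2.imread('/tmp/a.png'))
cv=np.zeros((600,800,3),np.uint8)
cv[:280,:400]=out[0];cv[:440,400:760]=out[1];cv[300:540,:400]=out[2];cv2.imwrite('pics/ov1.png',cv)
E
```

```text
scene [ 0.46726559 -0.29281679 -0.34943652]
top [ 0.46744342 -0.29579086 -0.34051185]
[ 0.46525123 -0.29546922 -0.34578539] [ 0.46684433 -0.29422939 -0.3496647 ] -20.034311602184662
[0.43067527 0.29446846 3.39235273] [0.42723236 0.29341475 3.36682753] 192.90500760611394
```

View pics/ov1.png

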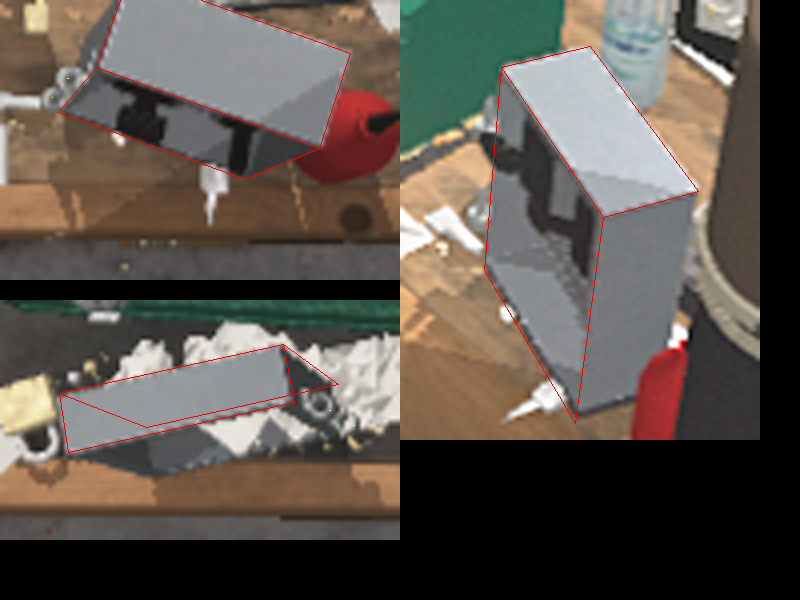

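The wire overlay fits within about half a pixel: box at (0.467, -0.294) with yaw -20.0°, door at (0.427, 0.293) with yaw 192.9°. Next I'll work out the lever move.

```bash
cat >>H.py <<'E'
def cur():
    o=get_obs();return np.array(o['tool_pos']),Ro.from_euler('xyz',o['orientation'],degrees=True)
def toolR(yaw,tilt=0,taxis=None):
    R=Ro.from_euler('xyz',[180,0,yaw],degrees=True)
    return R if taxis is None else Ro.from_rotvec(np.radians(tilt)*np.array(taxis))*R
def row(p,R,start=None):
    p0,R0=start or cur();s=R0.inv().apply(np.array(p)-p0)/.3;r=(R0.inv()*R).as_rotvec()/np.pi
    return ' '.join(f'{v:.3f}' for v in np.r_[s,r])
E
python3 - <<'E'
from H import *
q=np.load('q2.npy')[:3];yb=tf([0,0,q[2]],[0,1,0])[0]
R=toolR(160,-25,yb);print('z',R.apply([0,0,1]),'y',R.apply([0,1,0]))
P=tf(q,[-.063,.036,.21])[0];print(P)
s=cur();h=(s[0]+[.0,0,.03],s[1])
print(row(P,R)); L=(P,R)
for z in(.16,.12,):print(z,row(P+[0,0,z-.21],R,L))
E
```

```text
z [ 0.39704463 -0.14478175 -0.90630779] y [ 3.42072856e-01  9.39673399e-01 -2.53085113e-04]
[ 0.41998959 -0.23882511  0.21      ]
-1.149 1.121 0.055 0.042 -0.135 0.191
0.16 0.070 0.000 0.151 0.000 0.000 0.000
0.12 0.127 0.000 0.272 0.000 0.000 0.000
```

```bash
python3 -m inch '-0.6 0.58 0 0 0 0;-0.6 0.58 0 0 0 0;-0.6 0.58 0 0 0 0;-0.6 0.58 0 0 0 0;-0.6 0.58 0 0 0 0;-0.6 0.58 0 0 0 0;-0.6 0.58 0 0 0 0' 1; python3 -m inch '-0.549 0.541 0.02 0.042 -0.135 0.191;-0.549 0.541 0.02 0.042 -0.135 0.191;-0.549 0.541 0.02 0.042 -0.135 0.191;-0.549 0.541 0.02 0.042 -0.135 0.191;-0.549 0.541 0.02 0.042 -0.135 0.191;-0.549 0.541 0.02 0.042 -0.135 0.191;-0.549 0.541 0.02 0.042 -0.135 0.191;-0.549 0.541 0.02 0.042 -0.135 0.191'; python3 - <<'E'
from H import *
q=np.load('q2.npy')[:3];yb=tf([0,0,q[2]],[0,1,0])[0]
R=toolR(160,-25,yb)
P=tf(q,[-.063,.036,.21])[0];print(P,R.as_euler('xyz',degrees=True),get_obs()['joint_pos'].round())
print(row(P,R))
for z in(.16,.12,):print(z,row(P+[0,0,z-.21],R))
E
```

```text
clock: 5.48
tool_pos: [0.3054, -0.4334, 0.2273]
orientation: [-180.0, 0.1, -164.9]
force: [-0.6, -0.5, -1.4]
opening: 0.0464
gripper_force: 0.0
clock: 6.15
tool_pos: [0.4212, -0.2373, 0.2214]
orientation: [179.8, 25.3, 159.8]
force: [-0.2, -1.2, 0.7]
opening: 0.0008
gripper_force: 0.0
[ 0.41998959 -0.23882511  0.21      ] [-179.98400024   24.99999521  160.00354706] [   0.  -14.  -48.   16.  -33. -122.]
0.018 -0.006 0.033 0.001 0.002 -0.001
0.16 0.089 -0.007 0.184 0.001 0.002 -0.001
0.12 0.146 -0.007 0.305 0.001 0.002 -0.001
```

```bash
python3 -m inch '0.05 -0.006 0.1 0 0 0;0.09 -0.006 0.18 0 0 0;0.1 -0.006 0.21 0 0 0;0.12 -0.006 0.245 0 0 0;0.135 -0.006 0.28 0 0 0;0.146 -0.006 0.305 0 0 0;0.146 -0.006 0.305 0 0 0'; python3 -m inch '-0.07 0 -0.15 0 0 0;-0.15 0 -0.32 0 0 0;-0.15 0 -0.32 0 0 0;-0.15 0 -0.32 0 0 0'; python3 - <<'E'
from H import *
for c in CAM:
    im=snapshot(c);cv2.imwrite(f'pics/{c}2.png',im[:,:,::-1])
    for t in('wide_lever_tip','slim_lever_tip'):print(c,t,[(d['uv'],d['p']) for d in landmark_of(c,t)])
q=np.load('q2.npy')[:3]
for c in CAM:
    print(c,'wide dn',proj(c,tf(q,[-.063,.036,.108])),'wide up',proj(c,tf(q,[-.063,.036,.172])),'slim up',proj(c,tf(q,BOX['slim_lever_tip'])))
print(get_obs()['joint_pos'].round())
a=cv2.imread('pics/scene2.png')[170:300,240:380];b=cv2.imread('pics/top2.png')[160:260,290:400]
cv=np.zeros((520,780,3),np.uint8);cv[:390,:420]=cv2.resize(a,None,fx=3,fy=3,interpolation=2);cv[:300,430:760]=cv2.resize(b,None,fx=3,fy=3,interpolation=2);cv2.imwrite('pics/lev.png',cv)
E
```

```text
clock: 6.73
tool_pos: [0.4209, -0.2465, 0.1256]
orientation: [179.2, 24.1, 159.9]
force: [-0.0, 0.6, -0.6]
opening: 0.0003
gripper_force: 0.0
clock: 7.07
tool_pos: [0.4257, -0.2481, 0.2398]
orientation: [179.1, 24.8, 159.9]
force: [0.2, -0.9, -0.0]
opening: 0.0002
gripper_force: 0.0
scene wide_lever_tip [([290.6, 243.1], 0.62)]
scene slim_lever_tip [([304.2, 243.1], 0.54)]
top wide_lever_tip [([332.8, 207.1], 0.45)]
top slim_lever_tip []
scene wide dn [[290.12411391 243.64166417]] wide up [[291.44383838 227.166422  ]] slim up [[302.35915835 244.25961608]]
top wide dn [[329.67560156 205.93393371]] wide up [[333.51075029 203.06543721]] slim up [[357.9435578  211.89268321]]
[  -2.  -13.  -44.   11.  -36. -115.]
```

View pics/lev.png

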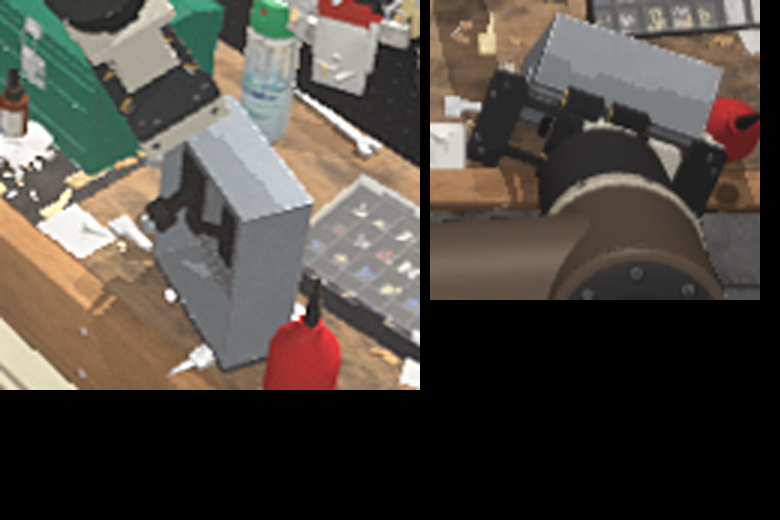

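Pressing worked: the wide lever is down (scene px 290,243, as predicted) and the slim one is still up. On to the door.

```bash
python3 - <<'E'
from H import *
d=np.load('q2.npy')[3:];P2=tf(d,[0,.01,0])[0];print(P2)
A=(np.array([.43,.02,.25]),toolR(-142));B=(np.r_[P2[:2],.235],toolR(np.degrees(d[2])+90))
print(row(*A));print(row(*B,start=A))
E
```

```text
[0.42946571 0.28366734 0.        ]
0.230 0.851 -0.159 -0.064 0.125 -0.317
-0.540 0.694 0.050 0.000 0.000 -0.361
```

```bash
r='0.23 0.85 -0.16 -0.064 0.125 -0.317'; python3 -m inch '0.23 0.85 -0.16 -0.064 0.125 -0.317;0.23 0.85 -0.16 -0.064 0.125 -0.317;0.23 0.85 -0.16 -0.064 0.125 -0.317;0.23 0.85 -0.16 -0.064 0.125 -0.317;0.23 0.85 -0.16 -0.064 0.125 -0.317;0.23 0.85 -0.16 -0.064 0.125 -0.317;0.23 0.85 -0.16 -0.064 0.125 -0.317;0.23 0.85 -0.16 -0.064 0.125 -0.317;0.23 0.85 -0.16 -0.064 0.125 -0.317;0.23 0.85 -0.16 -0.064 0.125 -0.317' -1; python3 -m inch '-0.54 0.694 0.05 0 0 -0.36;-0.54 0.694 0.05 0 0 -0.36;-0.54 0.694 0.05 0 0 -0.36;-0.54 0.694 0.05 0 0 -0.36;-0.54 0.694 0.05 0 0 -0.36;-0.54 0.694 0.05 0 0 -0.36;-0.54 0.694 0.05 0 0 -0.36;-0.54 0.694 0.05 0 0 -0.36;-0.54 0.694 0.05 0 0 -0.36;-0.54 0.694 0.05 0 0 -0.36'; python3 - <<'E'
from H import *
d=np.load('q2.npy')[3:];P2=tf(d,[0,.01,0])[0];R=toolR(np.degrees(d[2])+90)
print(row(np.r_[P2[:2],.235],R));print(row(np.r_[P2[:2],.159],R),get_obs()['joint_pos'].round())
E
```

```text
clock: 8.2
tool_pos: [0.4315, 0.0205, 0.2502]
orientation: [-180.0, -0.3, -141.7]
force: [0.9, 0.4, -0.1]
opening: 0.0614
gripper_force: 0.0
clock: 9.03
tool_pos: [0.4296, 0.2833, 0.2353]
orientation: [-180.0, -0.1, -77.0]
force: [0.1, 0.4, -0.1]
opening: 0.0882
gripper_force: 0.0
-0.001 0.000 0.001 -0.000 -0.001 0.001
-0.002 0.000 0.254 -0.000 -0.001 0.001 [ 55.   5. -19.   0. -67. -42.]
```

```bash
python3 -m inch '0 0 0.12 0 0 0;0 0 0.2 0 0 0;0 0 0.254 0 0 0;0 0 0.254 0 0 0;0 0 0.254 0 0 0'; python3 -m inch '0 0 0 0 0 0;0 0 0 0 0 0;0 0 0 0 0 0;0 0 0 0 0 0;0 0 0 0 0 0;0 0 0 0 0 0;0 0 0 0 0 0;0 0 0 0 0 0;0 0 0 0 0 0;0 0 0 0 0 0' 0.3; python3 -m inch '0 0 -0.05 0 0 0;0 0 -0.15 0 0 0;0 0 -0.3 0 0 0;0 0 -0.44 0 0 0;0 0 -0.44 0 0 0;0 0 -0.44 0 0 0'
```

```text
clock: 9.45
tool_pos: [0.4299, 0.2826, 0.1597]
orientation: [180.0, -0.2, -77.4]
force: [-0.0, 0.8, 1.2]
opening: 0.0876
gripper_force: 0.0
clock: 10.28
tool_pos: [0.4301, 0.2836, 0.1602]
orientation: [-179.9, -0.1, -77.2]
force: [-0.5, 0.1, 2.0]
opening: 0.0421
gripper_force: 29.9
clock: 10.78
tool_pos: [0.4306, 0.2846, 0.2946]
orientation: [-179.7, 0.1, -77.2]
force: [0.1, -0.2, -4.9]
opening: 0.0413
gripper_force: 29.9
```

```bash
cat >>H.py <<'E'
Q2=np.load('q2.npy');BQ=Q2[:3]
PIN=tf(BQ,BOX['pin_low'])[0]
KT=np.array([.021,.092-.01]) # knuckle axis relative to TCP, door frame
def tcp_for(delta,knuck=PIN[:2]):
    c,s=np.cos(np.radians(delta)),np.sin(np.radians(delta));return knuck-np.array([c*KT[0]-s*KT[1],s*KT[0]+c*KT[1]])
E
python3 - <<'E'
from H import *
print(PIN,tcp_for(-125))
A=(np.array([.405,.06,.295]),toolR(-77));B=(np.r_[tcp_for(-125,PIN[:2]+[0,.055]),.295],toolR(-35));C=(B[0]+[0,0,-.078],B[1])
print(row(*A));print(row(*B,start=A));print(row(*C,start=B))
E
```

```text
[ 0.46547988 -0.19580613  0.05      ] [ 0.41035451 -0.13157066]
0.711 0.250 -0.004 -0.001 0.001 -0.001
0.448 0.085 0.000 0.000 0.000 -0.233
0.000 -0.000 0.260 0.000 0.000 0.000
```

```bash
python3 -m inch '0.08 0.03 0 0 0 0;0.2 0.07 0 0 0 0;0.32 0.112 0 0 0 0;0.44 0.155 0 0 0 0;0.56 0.2 0 0 0 0;0.65 0.23 0 0 0 0;0.711 0.25 0 0 0 0;0.711 0.25 0 0 0 0'; python3 -m inch '0.07 0.013 0 0 0 -0.033;0.14 0.026 0 0 0 -0.066;0.2 0.038 0 0 0 -0.1;0.27 0.05 0 0 0 -0.134;0.33 0.062 0 0 0 -0.168;0.4 0.075 0 0 0 -0.2;0.448 0.085 0 0 0 -0.233;0.448 0.085 0 0 0 -0.233'; python3 -m inch '0 0 0.08 0 0 0;0 0 0.16 0 0 0;0 0 0.22 0 0 0;0 0 0.25 0 0 0;0 0 0.25 0 0 0'
python3 - <<'E'
from H import *
print(get_obs()['joint_pos'].round());p,R=cur();yaw=R.as_euler('xyz',degrees=True)[2];dl=np.radians(yaw-90)
c,s=np.cos(dl),np.sin(dl);d0=np.r_[p[:2]-np.array([c*0-s*.01,s*0+c*.01]),dl,p[2]-.160];print('pred',d0)
M=[]
for k in range(4):
    for cam in CAM:
        im=snapshot(cam)
        if k==0: cv2.imwrite(f'pics/{cam}3.png',im[:,:,::-1])
        M+=meas(list(DOOR)+['pin_low','pin_high'],cams=(cam,),shot=False)
    # door
dq=fit([m for m in M if m[1] in DOOR],DOOR,d0,verbose=False);print('fit',dq)
for n in('pin_low','pin_high'):
  for cam in CAM:
    v=[m[2] for m in M if m[0]==cam and m[1]==n and np.linalg.norm(m[2]-proj(cam,tf(BQ,BOX[n]))[0])<7]; 
    if v: print(cam,n,len(v),np.mean(v,0)-proj(cam,tf(BQ,BOX[n]))[0])
for n in DOOR:
  for cam in CAM:
    v=[m[2] for m in M if m[0]==cam and m[1]==n and np.linalg.norm(m[2]-proj(cam,tf(d0,DOOR[n]))[0])<10]
    if v: print(cam,n,len(v),np.mean(v,0)-proj(cam,tf(d0,DOOR[n]))[0])
ims={c:cv2.imread(f'pics/{c}3.png')[:,:,::-1] for c in CAM}
out=np.zeros((600,800,3),np.uint8)
def pl(c):
    L=[]
    for q,D in((BQ,BOX),(d0,DOOR)):
        for t in D:
            if t.startswith(('pin','knu')):L.append((proj(c,tf(q,D[t]))+np.array([[0,0],[.3,0]]),(0,255,255)))
    L.append((proj(c,tf(d0,[[-.021,-.08,.187],[-.021,.08,.187],[.021,.08,.187],[.021,-.08,.187]])),(0,0,255)));L.append((proj(c,tf(BQ,[[-.035,-.08,.205],[-.035,.08,.205],[.035,.08,.205],[.035,-.08,.205]])),(0,0,255)))
    return L
crop(ims['top'],'top',270,160,100,100,4,'/tmp/a.png',pl('top'));crop(ims['scene'],'scene',240,180,100,140,4,'/tmp/b.png',pl('scene'))
out[:400,:400]=cv2.imread('/tmp/a.png');out[:560,400:800]=cv2.imread('/tmp/b.png');cv2.imwrite('pics/pre.png',out)
E
```

```text
clock: 11.45
tool_pos: [0.4022, 0.0557, 0.2904]
orientation: [179.8, -0.1, -77.3]
force: [-0.8, 0.7, -3.7]
opening: 0.0416
gripper_force: 30.0
clock: 12.12
tool_pos: [0.4082, -0.0793, 0.2903]
orientation: [179.8, 0.1, -34.9]
force: [-0.5, -0.1, -3.8]
opening: 0.0417
gripper_force: 30.0
clock: 12.53
tool_pos: [0.4074, -0.0776, 0.2146]
orientation: [179.8, 0.2, -35.3]
force: [-0.3, -0.5, -3.7]
opening: 0.0418
gripper_force: 30.0
[ 17.  -4. -31.   0. -64.  38.]
pred [ 0.39927859 -0.07181991 -2.18651365  0.05459605]
fit [ 0.39910577 -0.07433228 -2.17714636  0.06317535]
scene pin_low 4 [ 0.89766041 -1.46339281]
top pin_low 4 [1.87935894 0.76409108]
scene pin_high 3 [ 0.70307144 -1.08999467]
top pin_high 4 [-0.76210301  1.18712282]
scene door_top 4 [ 0.35879211 -2.68547518]
top door_top 4 [ 0.47691149 -0.98159913]
scene knuckle_low 4 [ 0.80085246 -1.57319697]
scene knuckle_high 3 [ 1.1962802  -2.26956394]
scene door 4 [ 0.01627046 -0.34953095]
top door 4 [0.99069086 0.2420873 ]
```

View pics/pre.png

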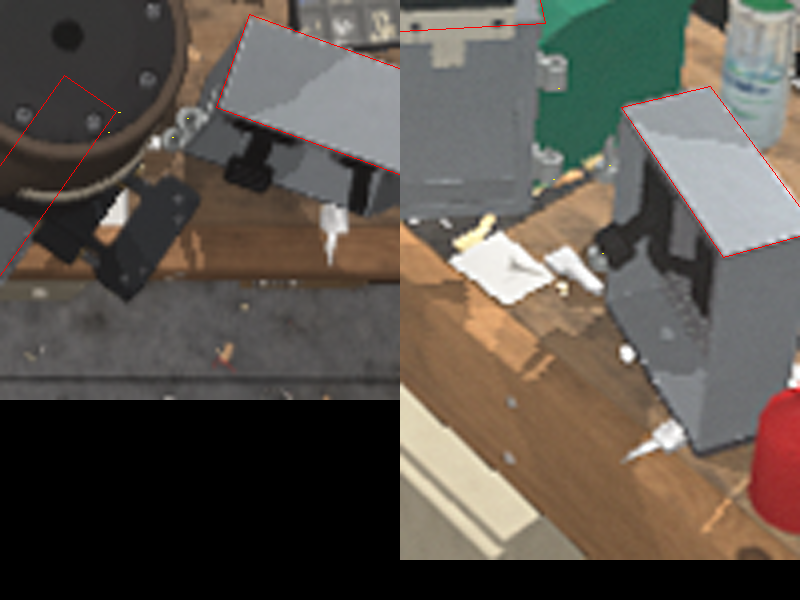

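The pre-position matches: the scene view shows the knuckles (about px 279,217) about 0.5 to 1 px from the pin-relative prediction. I'll bring the door in sideways above the pin tips.

```bash
python3 - <<'E'
from H import *
print(row(np.r_[tcp_for(-125),.211],toolR(-35)))
E
```

```text
0.106 0.145 0.022 0.000 -0.000 -0.001
```

```bash
python3 -m inch '0.02 0.03 0.022 0 0 0;0.04 0.055 0.022 0 0 0;0.06 0.08 0.022 0 0 0;0.08 0.11 0.022 0 0 0;0.095 0.13 0.022 0 0 0;0.106 0.145 0.022 0 0 0;0.106 0.145 0.022 0 0 0;0.106 0.145 0.022 0 0 0'
cat >chk.py <<'E'
from H import *
import sys
o=get_obs();p,R=cur();yaw=R.as_euler('xyz',degrees=True)[2];dl=np.radians(yaw-90)
c,s=np.cos(dl),np.sin(dl);d0=np.r_[p[:2]-np.array([-s*.01,c*.01]),dl,p[2]-.160]
print(p,o['orientation'],o['force'],o['moment'],'target',tcp_for(yaw-90),'door z',d0[3]);
K=[]
for k in range(int(sys.argv[1])):
    for cam in CAM:
        im=snapshot(cam);cv2.imwrite(f'pics/{cam}{sys.argv[2]}.png',im[:,:,::-1])
        M=meas(['knuckle_low','knuckle_high','pin_low','pin_high'],cams=(cam,),shot=False)
        for m in M:
            q,D=(d0,DOOR) if m[1] in DOOR else (BQ,BOX)
            e=m[2]-proj(cam,tf(q,D[m[1]]))[0]
            if np.linalg.norm(e)<5:K.append((cam,m[1],*e))
for cam in CAM:
    for n in('knuckle_low','knuckle_high','pin_low','pin_high'):
        v=[k[2:] for k in K if k[0]==cam and k[1]==n]
        if v:print(cam,n,len(v),np.mean(v,0).round(2))
L=[]
def pl(c):
    L=[]
    for q,D in((BQ,BOX),(d0,DOOR)):
        for t in D:
            if t.startswith(('pin','knu')):L.append((proj(c,tf(q,D[t]))+np.array([[0,0],[.2,0]]),(0,255,255) if q is d0 else (0,0,255)))
    return L
out=np.zeros((480,800,3),np.uint8)
for i,(c,w) in enumerate((('top',(290,165,50,60)),('scene',(268,195,50,60)))):
    crop(cv2.imread(f'pics/{c}{sys.argv[2]}.png')[:,:,::-1],c,*w,8,'/tmp/a.png',pl(c));out[:480,i*400:i*400+400]=cv2.imread('/tmp/a.png')
cv2.imwrite(f'pics/z{sys.argv[2]}.png',out)
E
python3 chk.py 3 4
```

```text
clock: 16.0
tool_pos: [0.4102, -0.1317, 0.2108]
orientation: [180.0, -0.1, -35.3]
force: [-0.7, 0.1, -3.9]
opening: 0.0415
gripper_force: 30.0
[ 0.41020622 -0.13170238  0.21083073] [ 1.79991497e+02 -6.48264144e-02 -3.52646731e+01] [-0.70649715  0.13775837 -3.90548864] [-0.06506112  0.14515064 -0.02177107] target [ 0.41065183 -0.1313167 ] door z 0.05083073444535616
scene knuckle_low 3 [ 1.61 -0.73]
scene knuckle_high 3 [ 0.49 -0.95]
scene pin_low 3 [ 1.2 -0.3]
scene pin_high 3 [-0.03 -0.09]
```

View pics/z4.png

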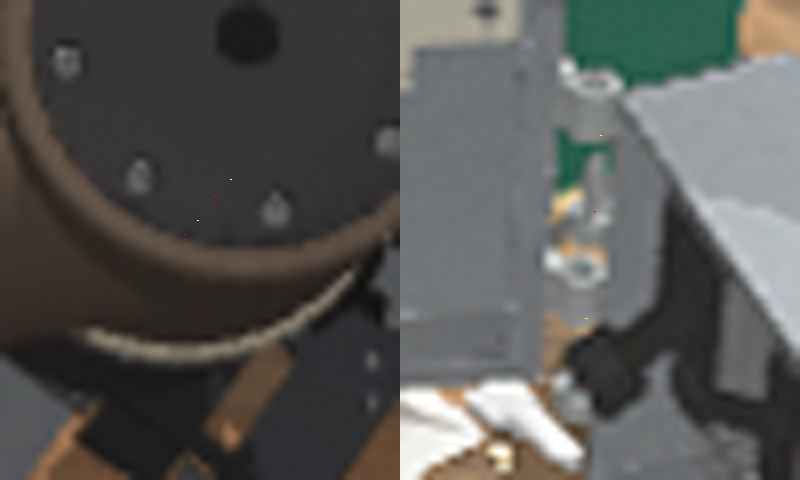

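Scene crop: the upper knuckle (ring at about 342,205 full-frame) sits over the upper pin (about 342,218), lateral error 1 mm or less. Lowering in small steps while watching force.

```bash
python3 -m inch '0 0 0.02 0 0 0;0 0 0.035 0 0 0;0 0 0.04 0 0 0;0 0 0.045 0 0 0;0 0 0.045 0 0 0'; python3 -c "
from H import *
print(get_obs()['force'],get_obs()['moment'])"
```

```text
clock: 17.92
tool_pos: [0.41, -0.1316, 0.1969]
orientation: [180.0, -0.0, -35.2]
force: [-0.3, -0.0, -3.8]
opening: 0.0417
gripper_force: 30.0
[-0.31662283 -0.01897856 -3.84298281] [-0.03742153  0.1748827   0.02897496]
```

```bash
python3 -m inch '0 0 0.01 0 0 0;0 0 0.015 0 0 0;0 0 0.02 0 0 0;0 0 0.02 0 0 0'; python3 -m inch '0 0 0.01 0 0 0;0 0 0.02 0 0 0;0 0 0.02 0 0 0';python3 -c "
from H import *
print(get_obs()['force'],get_obs()['moment'],tcp_for(-125.2))"
```

```text
clock: 18.25
tool_pos: [0.4105, -0.1317, 0.1913]
orientation: [180.0, -0.1, -35.2]
force: [1.1, -1.2, -2.1]
opening: 0.0418
gripper_force: 30.0
clock: 18.5
tool_pos: [0.4107, -0.1317, 0.1851]
orientation: [-180.0, -0.1, -35.2]
force: [3.3, -1.1, -4.3]
opening: 0.0415
gripper_force: 30.0
[ 3.34472408 -1.07876994 -4.26993882] [-0.84353348 -1.1884593   0.11523917] [ 0.41057907 -0.13137863]
```

```bash
python3 -m inch '0.003 -0.001 0.005 0 0 0;0.003 -0.001 0.015 0 0 0;0.003 -0.001 0.025 0 0 0;0.003 -0.001 0.03 0 0 0;0.003 -0.001 0.034 0 0 0;0.003 -0.001 0.034 0 0 0'; python3 chk.py 2 5
```

```text
clock: 19.0
tool_pos: [0.4111, -0.1319, 0.1749]
orientation: [180.0, -0.1, -35.2]
force: [1.6, -1.4, -3.5]
opening: 0.0414
gripper_force: 30.0
[ 0.41110016 -0.1319422   0.1749145 ] [ 1.79972529e+02 -5.93321671e-02 -3.52105783e+01] [ 1.58779274 -1.37643844 -3.52267209] [-0.55559783 -0.42439252  0.04148122] target [ 0.41059097 -0.1313685 ] door z 0.014914502559907034
scene knuckle_low 3 [ 0.56 -0.04]
scene knuckle_high 3 [-0.01 -0.05]
scene pin_low 2 [1.4  0.34]
scene pin_high 2 [-0.96  2.06]
```

View pics/z5.png

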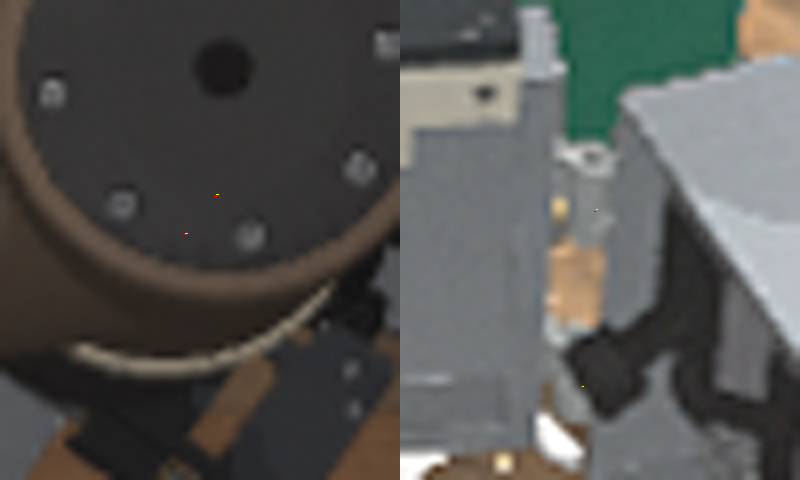

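The view shows the knuckles seated on both pins: the upper knuckle ring at about 342,214 has the pin in its bore, and door z is 0.015. Now I'll release and rise.

```bash
python3 -m inch '0 0 0.003 0 0 0;0 0 0.003 0 0 0;0 0 0.003 0 0 0;0 0 0.003 0 0 0;0 0 0.003 0 0 0;0 0 0.003 0 0 0;0 0 0.003 0 0 0;0 0 0.003 0 0 0' -1; python3 -m inch '0 0 -0.05 0 0 0;0 0 -0.12 0 0 0;0 0 -0.22 0 0 0;0 0 -0.22 0 0 0;0 0 -0.22 0 0 0'
cat >>H.py <<'E'
def push(delta,off,a,z=.16):
    return (np.r_[tf(np.r_[PIN[:2],np.radians(delta)],[off,-a,0])[0][:2],z],toolR(delta))
E
python3 - <<'E'
from H import *
for k in range(3):
    pass
M=meas(list(DOOR),3);dq=fit(M,DOOR,[.4025,-.126,np.radians(-125),.014],verbose=False);print('door',dq,np.degrees(dq[2]))
A=push(-125,-.078,.08,.235);B=push(-125,-.078,.08,.16)
print(A[0],row(*A));print(row(*B,start=A),get_obs()['joint_pos'].round())
E
```

```text
clock: 20.67
tool_pos: [0.4112, -0.1319, 0.1743]
orientation: [180.0, -0.1, -35.2]
force: [0.0, 0.3, 0.5]
opening: 0.0862
gripper_force: 0.0
clock: 21.08
tool_pos: [0.4122, -0.1318, 0.2419]
orientation: [-179.9, -0.2, -35.2]
force: [-0.8, -0.6, -0.9]
opening: 0.0874
gripper_force: 0.0
door [ 0.40078454 -0.12715968 -2.17001124  0.01809798] -124.33248529635577
[ 0.44468668 -0.08602615  0.235     ] 0.003 -0.189 0.018 -0.000 -0.000 0.499
0.000 -0.000 0.250 0.000 0.000 0.000 [  9.  -4. -27.   0. -67.  46.]
```

```bash
python3 -m inch '0 -0.19 0.01 0 0 0.25;0 -0.19 0.01 0 0 0.25;0 -0.19 0.01 0 0 0.25;0 -0.19 0.01 0 0 0.25;0 -0.19 0.01 0 0 0.25;0 -0.19 0.01 0 0 0.25;0 -0.19 0.01 0 0 0.25;0 -0.19 0.01 0 0 0.25' 1; python3 -m inch '0 0 0 0 0 0.249;0 0 0 0 0 0.249;0 0 0 0 0 0.249;0 0 0 0 0 0.249;0 0 0 0 0 0.249;0 0 0 0 0 0.249;0 0 0 0 0 0.249;0 0 0 0 0 0.249'; python3 - <<'E'
from H import *
print(row(*push(-125,-.078,.08,.16)))
B=push(-125,-.078,.08,.16)
for d in(-125,-115,-105,-95,-85,-75):print(d,row(*push(d,-.053,.08),start=B))
C=push(-75,-.053,.08)
for d in(-70,-60,-50,-40,-30,-25,-20):print(d,row(*push(d,-.053,.08),start=C))
E
```

```text
clock: 23.25
tool_pos: [0.444, -0.0852, 0.2373]
orientation: [-180.0, -0.1, -80.3]
force: [0.2, -0.6, 0.6]
opening: 0.0398
gripper_force: 0.0
clock: 23.92
tool_pos: [0.444, -0.0853, 0.2373]
orientation: [-179.9, -0.0, -125.0]
force: [-0.4, -0.2, 0.4]
opening: 0.0007
gripper_force: 0.0
0.001 -0.003 0.258 -0.000 -0.000 -0.000
-125 0.083 -0.000 -0.000 0.000 0.000 0.000
-115 0.132 0.027 0.000 0.000 0.000 -0.056
-105 0.185 0.044 0.000 -0.000 0.000 -0.111
-95 0.240 0.053 0.000 0.000 0.000 -0.167
-85 0.296 0.051 0.000 -0.000 0.000 -0.222
-75 0.351 0.040 0.000 -0.000 0.000 -0.278
-70 0.024 0.014 0.000 -0.000 0.000 -0.028
-60 0.075 0.037 0.000 0.000 0.000 -0.083
-50 0.129 0.050 0.000 0.000 0.000 -0.139
-40 0.185 0.053 0.000 0.000 0.000 -0.194
-30 0.240 0.047 0.000 -0.000 0.000 -0.250
-25 0.267 0.040 0.000 -0.000 0.000 -0.278
-20 0.294 0.031 0.000 0.000 0.000 -0.306
```

```bash
python3 -m inch '0 0 0.12 0 0 0;0 0 0.2 0 0 0;0 0 0.258 0 0 0;0 0 0.258 0 0 0;0 0 0.258 0 0 0'; python3 -m inch '0.04 0 0 0 0 0;0.083 0 0 0 0 0;0.108 0.014 0 0 0 -0.028;0.132 0.027 0 0 0 -0.056;0.158 0.036 0 0 0 -0.083;0.185 0.044 0 0 0 -0.111;0.212 0.049 0 0 0 -0.139;0.24 0.053 0 0 0 -0.167;0.268 0.053 0 0 0 -0.195;0.296 0.051 0 0 0 -0.222'; python3 - <<'E'
from H import *
o=get_obs();print(o['force'],o['joint_pos'].round());M=meas(list(DOOR),2)
for g in(-125,-85):
    q0=[*(PIN[:2]-tf([0,0,np.radians(g)],[.021,.092,0])[0][:2]),np.radians(g),.014];q=fit(M,DOOR,q0,verbose=False);print(q,np.degrees(q[2]),tf(q,DOOR['knuckle_low']))
C=cur()
for d in(-75,-65,-55,-45,-35,-30,-25,-20):print(d,row(*push(d,-.053,.08),start=C))
E
```

```text
clock: 24.33
tool_pos: [0.4438, -0.0856, 0.1597]
orientation: [-180.0, -0.1, -124.9]
force: [0.0, 0.6, 0.2]
opening: 0.0006
gripper_force: 0.0
clock: 25.17
tool_pos: [0.3802, -0.1501, 0.1612]
orientation: [-179.8, -0.1, -84.8]
force: [0.9, 0.2, -0.5]
opening: 0.0006
gripper_force: 0.1
[ 0.89928787  0.21097861 -0.51317411] [  6.  -2. -37.   0. -56.  -1.]
[ 0.37343804 -0.18954377 -1.40440545  0.02004006] -80.46650498201191 [[ 0.46764554 -0.19501631  0.05604006]]
[ 0.37343804 -0.18954377 -1.40440546  0.02004006] -80.46650533702056 [[ 0.46764554 -0.19501631  0.05604006]]
-75 0.052 0.025 -0.000 -0.000 -0.000 -0.056
-65 0.104 0.042 -0.000 -0.000 -0.000 -0.111
-55 0.160 0.051 -0.000 -0.000 -0.000 -0.167
-45 0.215 0.049 -0.000 -0.000 -0.000 -0.223
-35 0.270 0.038 -0.000 -0.000 -0.000 -0.278
-30 0.296 0.029 -0.000 -0.000 -0.000 -0.306
-25 0.322 0.018 -0.000 -0.000 -0.000 -0.334
-20 0.346 0.004 -0.000 -0.000 -0.000 -0.361
```

```bash
python3 -m inch '0.026 0.013 0 0 0 -0.028;0.052 0.025 0 0 0 -0.056;0.078 0.034 0 0 0 -0.083;0.104 0.042 0 0 0 -0.111;0.132 0.047 0 0 0 -0.139;0.16 0.051 0 0 0 -0.167;0.188 0.05 0 0 0 -0.195;0.215 0.049 0 0 0 -0.223;0.243 0.044 0 0 0 -0.25;0.27 0.038 0 0 0 -0.278'; python3 - <<'E'
from H import *
print(get_obs()['force'],get_obs()['joint_pos'].round())
C=cur()
for d in(-30,-25,-20):print(d,row(*push(d,-.053,.08),start=C))
print(row(*push(-20,-.051,.08),start=C))
E
```

```text
clock: 27.0
tool_pos: [0.3761, -0.2314, 0.1599]
orientation: [180.0, -0.1, -34.8]
force: [-0.2, 1.1, 0.5]
opening: 0.0003
gripper_force: 0.1
[-0.15649416  1.10606093  0.54638419] [ -6.   1. -33.   0. -55.  61.]
-30 0.023 0.013 -0.000 0.000 -0.000 -0.027
-25 0.048 0.025 -0.000 0.000 -0.000 -0.054
-20 0.074 0.035 -0.000 0.000 -0.000 -0.082
0.081 0.034 -0.000 0.000 -0.000 -0.082
```

```bash
python3 -m inch '0.012 0.007 0 0 0 -0.013;0.023 0.013 0 0 0 -0.027;0.036 0.019 0 0 0 -0.04;0.048 0.025 0 0 0 -0.054;0.061 0.03 0 0 0 -0.068;0.074 0.035 0 0 0 -0.082;0.074 0.035 0 0 0 -0.082'; python3 -m inch '0.004 0 0 0 0 0;0.007 0 0 0 0 0;0.01 0 0 0 0 0;0.01 0 0 0 0 0';
```

```text
clock: 27.58
tool_pos: [0.3886, -0.2527, 0.1599]
orientation: [180.0, -0.1, -20.2]
force: [-1.1, -1.0, -0.6]
opening: 0.0006
gripper_force: 0.0
clock: 27.92
tool_pos: [0.3889, -0.2527, 0.1596]
orientation: [180.0, 0.2, -20.4]
force: [-7.9, 3.6, 5.7]
opening: 0.0005
gripper_force: 4.2
```

```bash
python3 -m inch '-0.05 0 0 0 0 0;-0.12 0 -0.05 0 0 0;-0.2 0 -0.18 0 0 0;-0.2 0.05 -0.3 0 0 0;-0.2 0.4 -0.4 0 0 0;-0.2 0.7 -0.4 0 0 0;-0.2 0.7 -0.4 0 0 0;-0.2 0.7 -0.4 0 0 0;-0.2 0.7 -0.4 0 0 0;-0.2 0.7 -0.4 0 0 0'; python3 - <<'E'
from H import *
M=meas(list(DOOR),3);q0=[*tf(BQ,[-.056,0,0])[0][:2],BQ[2],.014]
q=fit(M,DOOR,q0,verbose=False);print(q0,q,np.degrees(q[2]),tf(q,DOOR['knuckle_low']),PIN)
out=np.zeros((600,800,3),np.uint8)
for i,(c,w) in enumerate((('top',(290,155,110,90)),('scene',(250,180,110,150)))):
    L=[(proj(c,tf(q0,[[-.021,-.08,.187],[-.021,.08,.187],[.021,.08,.187],[.021,-.08,.187]])),(0,0,255))]
    crop(snapshot(c),c,*w,3.6,'/tmp/a.png',L);a=cv2.imread('/tmp/a.png');out[:a.shape[0],i*400:i*400+a.shape[1]]=a
for n in('dropper_bottle','tape_measure','oil_can'):
    m=meas([n],2);r=fit([x for x in m if x[3]>.5],{n:(0,0,0)},{'dropper_bottle':[.469,.03,0],'tape_measure':[.43,.034,0],'oil_can':[.433,-.418,0]}[n],20,False);print(n,r[:2])
cv2.imwrite('pics/end.png',out)
E
```

```text
clock: 28.75
tool_pos: [0.2606, -0.4336, 0.2802]
orientation: [179.9, -0.1, -20.5]
force: [0.1, -0.3, 0.3]
opening: 0.0006
gripper_force: 0.0
[np.float64(0.4142330179092368), np.float64(-0.27504474865504414), np.float64(-0.3496647008286227), 0.014] [ 0.41666881 -0.27578696 -0.33769055  0.01807548] -19.348243121141802 [[ 0.4669632  -0.1959404   0.05407548]] [ 0.46547988 -0.19580613  0.05      ]
dropper_bottle [0.46450306 0.03131571]
tape_measure [0.42842158 0.04031323]
oil_can [ 0.43159048 -0.42044858]
```

View pics/end.png

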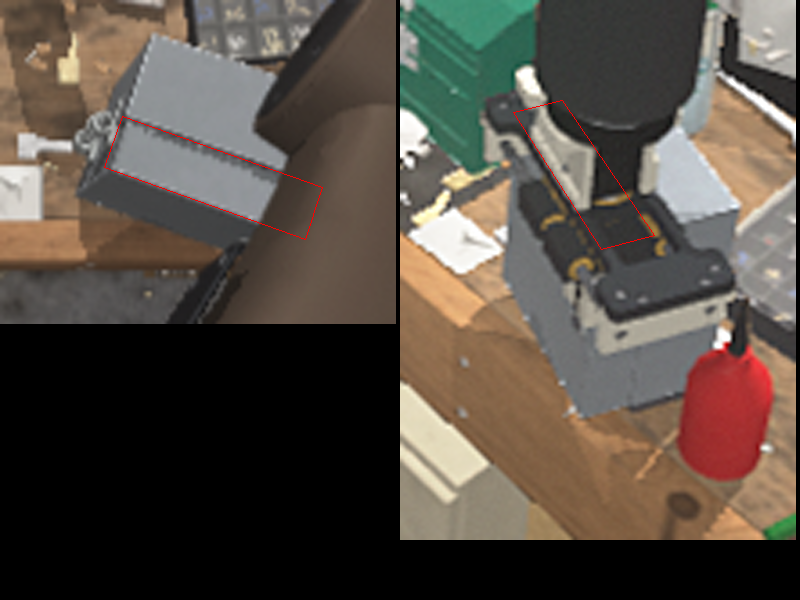

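The door outline (top px about 323,187 to 378,207) matches the shut pose in the top view. The lower edges line up in the scene view, the bystanders are where they were, and the arm is clear.

```bash
python3 -c "
from plant import *
print(close_job())"
```

```text
the job is handed in; nothing more can be done
None
```

The wide lever is thrown to off with the slim one left up when last seen, before the door was hung. The door is hung on both pins and swung shut, the oil can, bottle and tape measure show no movement within measuring error, and the job was handed in at about 29 to 30 s; no verdict was returned.

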